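# Fire one blow on the spring-hammer shock rig

### The arm

A 6-joint arm with a two-finger parallel gripper is mounted at the origin on a cart in front of the work surface, level with it; the furniture and walls round the work are solid. World frame = base frame: x ahead of the robot, y to its left, z up, the work surface at z = 0. Lengths are in m, angles in rad, forces in N, time in s.
With the tool pointing down it reaches from about 0.25 to 0.725 m from the base axis. Payload 4 kg.
Tool frame: the origin (TCP) lies at the very end of the fingers, on their centre line; the grasp point (between the pads) lies 19 mm behind it; z points along the fingers, y is the line along which they close (so a half turn about z gives the same grasp; the last joint's range is limited). The gripper opens to 85 mm and grips with 20 to 120 N. Pads are 22 mm wide; open, the fingers measure 114 mm over their backs; the gripper's body (76 mm by 85 mm) begins 54 mm behind the grasp point. The pads swing forward as they close: fully open they stand 13 mm farther back than shut.
Start: joints at [-1.265, 0.241, 0.005, 1.335, 0, 1.571], TCP at [0.151, -0.477, 0.209] pointing down, gripper open.
Joint ranges: [-2.72, 2.72], [-1.05, 1.87], [-1.09, 1.28], [-1.99, 2.15], [-1.42, 1.44], [-3.14, 3.14]. Speed limits (rad/s): [2.79, 2.79, 3.14, 3.14, 3.14, 3.14].

### API

Orientations are given as a unit quaternion [x, y, z, w].
In Python, from workcell import bot, vision, workorder, boxes_of gives the robot as it stands.
- The arm moves only by the tool send_rows, never from a script. Its argument "motion" is text: rows parted by semicolons, each of 5 numbers parted by spaces: the closure, from -1 (fully open) to 1 (shut), so that 0 is half open, then the shift along the tool's x, y, z in cm, then the turn about the tool's z in rad. In form: claw x y z twist; .... A call has 1 to 5 rows; each row is the pose to reach, as a shift and turn from the pose commanded when the call began, along the tool's axes at that moment; what a row does not reach only later rows make up. A row lasts 1/10 s, in which the tool goes at most 50 mm and 8.59 degrees, less where a joint would pass 70% of its speed; a pose out of reach is approached as far as the arm can. A call with a gripper value outside its range is refused whole. The fingers move at their own pace and stop on an object; the grip force is fixed at half the most. Time passes only in rows, so rows that repeat a pose let the fingers close. It gives the time, the measured TCP pose, the force, the opening and the grip force at its end, in the units of the state.
- bot.get_obs(): the state, without advancing time (a new reading comes with each control period).
- vision.camera(name): name is "side" or "top"; returns the picture (384x512x3 uint8, red, green, blue); there is no depth.
- vision.camera_model(name): a dict with "fov_y" (degrees; the focal length in pixels is half the picture's height over the tangent of half this angle, whatever the lens; pixels are square), "cx", "cy" (the principal point, pixels), "world_from_camera" (4x4, takes a point from camera to world coordinates). Camera axes: x right, y down, z forward; pixel columns grow to the right and rows downward; lengths in m; the calibration is good to about 2 mm. A picture is of the moment at which its call begins. camera_model takes no time and is no camera call.
- workorder.job_done(): hands the job in; it is judged then, once.
Trained networks look in the newest picture that a camera, given by its name, has taken for a name from the list of things; names that differ only in an ending like _2 or _b are one class to them, and where a whole thing is asked for, a point or a joint stands for the part that bears it (a point fixed in the world has none). Each returns a list of dicts, best first, with "conf" (0 to 1); they miss things now and then, are a little off and sometimes report something else, mostly with a low value. They report only what shows in the picture. A call takes as long as a camera call.
- boxes_of(camera, target): "rect" ([centre column, centre row, width, height] in pixels, round what is visible of it).
The state is a dict: "clock": time; "joint_pos": joint angles; "joint_vel": joint speeds; "tau": joint torques, N m; "eef_pos": TCP position; "tool_rot": TCP orientation; "ft_force": force on the tool from outside, world axes, zero at the start; "ft_torque": the same for the moment, N m; "grip_width": finger opening in m; "grasp_force": force on a finger pad.
Only numpy, scipy, OpenCV 4.12 (cv2) and the standard library are available. Lean on these libraries where they do the work, as an engineer would, in place of code of your own. Each camera call takes 0.05 s, during which the arm holds its last target. There are 200 camera calls.

### The job

Shock-test the capped vial on the bench rig with one full blow: pull the sprung hammer back by its red post past the sear until it just leans on the rubber buffer (no more than about 20 newtons, and without letting it slip early), ease it back onto the catch, let go for a moment so that it stays cocked by itself, then press the orange trigger button to release it so that it knocks the sled with the vial along its rail. Do not push the sled yourself, press the trigger gently, and leave the things around the rig where they are.

Things in the scene. Friction and masses are not known exactly. Their poses are not given: they have to be found in the camera images.
- rig: shock rig on a blue base plate 305 x 275 x 12 mm fixed to the worktop (x -150 to 155, y -128 to 148 mm in its frame). Origin: at worktop height under the hammer's pivot; z up. The hammer turns about the vertical axis through the origin; at rest it points to the rig's +y, and is cocked counterclockwise seen from above, toward the rig's -x.
- pivot (a point): top of the hammer's pivot pin, on its axis, 57 mm above the worktop. The hammer is an aluminium bar whose top is 47 mm above the worktop, with a steel head (top 54 mm up, outer end 117 mm from the axis) and a short steel catch pin that sticks out of the head's end.
- handle (a point): top of the red upright post on the hammer by which it is pulled: round, 12 mm diameter, 75 mm from the pivot, this point 102 mm above the worktop; the post is free from 55 mm above the worktop to its top
- hammer (a joint): hammer angle q, rad: 0 at rest, grows as pulled back (post at x = -75 sin q, y = 75 cos q mm in the rig's frame). A spring pulls it to 0: none at rest, 4 to 7 N at the post when cocked (a tight grip on the post adds 1 to 3 N of friction). The catch is set differently each time: it catches between 0.95 and 1.6 rad. Once caught it stays when slowly eased back.
- pin (a point): outer end of the catch pin on the hammer's end, 133 mm from the pivot axis, 34 mm up. Before the catch it rides up the slope of the brass sear (over 0.1 rad the pull at the post rises by 2 to 4 N, to 6 to 12 N with grip friction); then the sear snaps up behind it and the pull drops back; 0.03 rad further it meets a rubber buffer, where the pull rises by 4 to 5 N per mm of the post's motion.
- trigger (a joint): how far the orange trigger button is pressed, m: 0 up, 0.012 fully down. When the hammer is cocked, pressing it by about 7 to 9 mm with about 3 to 5 N releases the hammer; a spring lifts it again. It does not move when the sear does.
- trigger_top (a point): centre of the top of the orange trigger button (26 mm diameter), 60 mm above the worktop when up; pressed straight down
- sled (a joint): how far the sled with the vial has been knocked along its rail from its home against the resting hammer, m: 0 home, 0.075 at the end plate; it stays where it is left
- sled_front (a point): far end of the aluminium sled, 36 mm above the worktop. The sled (54 mm long, 34 mm wide) carries the capped glass vial (cap top 80 mm up) and runs on a rail along the rig's +x at y = 105 mm, its rubber nose just in front of the resting hammer head.
- bench_timer: white digital bench timer, 66 x 66 x 20 mm, lying loose to the right of the rig; origin at the centre of its underside
- bottle_100b: clear laboratory bottle with blue cap, 56 mm diameter, 105 mm high, standing loose to the left of the rig; origin at the centre of its underside
- marker_1: felt marker with red cap, 140 mm long, 13 mm wide, lying loose to the right of the rig; origin at the centre of its underside

How it is judged:
On the way, in this order (a step that is already met when the one before it is completed fails the run):
1. the hammer is cocked and held by its catch alone, the robot touching nothing, the sled still home (value of joint hammer above 0.85 rad and contact force between each of the fingers, the arm and anything else below 0.3 N and velocity of joint hammer between -0.05 and 0.05 rad/s and value of joint sled below 0.004 m), for 0.3 s.
2. the trigger is pressed (value of joint trigger above 0.003 m).
3. the hammer has struck and driven the sled at least 20 mm along its rail (value of joint hammer below 0.15 rad and value of joint sled above 0.02 m), for 0.1 s.
At the end, for the whole second after the job is handed in: the hammer is back at rest (within 0.1 rad), the sled lies still at least 20 mm from home, the trigger is up (within 3 mm) (value of joint hammer below 0.1 rad and value of joint sled above 0.02 m and value of joint trigger below 0.003 m and velocity of joint sled between -0.02 and 0.02 m/s); the robot touches nothing.
It fails at once if the hammer is forced against the rubber buffer: more than 12 N on the buffer (about 25 N at the post) (contact force between hammer and buffer above 12 N).
It fails at once if the robot touches the sled or its vial (contact force between any of the fingers, the arm and sled above 0.5 N).
It fails at once if the trigger is pressed with more than 30 N (contact force between the fingers and trigger above 30 N).
It fails at once if the timer, the bottle or the marker is moved by more than 20 mm (distance of any of bench_timer, bottle_100b, marker_1 from where it was at the start of the episode above 0.02 m).
It also fails if it takes over 72 s, if anything falls off the work surface, if the arm or the gripper's body presses on something with over 40 N, if the wrist force passes 120 N, or if a joint passes its speed limit or range.

## Working session

There is one attempt and no reset: what is moved stays moved. The work goes in short steps, Python scripts to look and compute and a tool call to move; the robot and the scene stay as the last step left them, time stands still between calls to the robot, and variables do not carry over. Pictures are saved under pics/ and viewed, at most 10 in all, crops included, and the job is handed in when it is done.

Besides the shell and the picture viewer there is one more tool, called after "Call:" by a JSON object that holds its "method" and its "body", one argument or row to a line. send_rows: Moves the arm, as the interface text tells. Its arguments: {"type":"object","properties":{"motion":{"type":"string"}},"required":["motion"]}

```bash
ls; mkdir -p pics; python3 - <<'E'
from workcell import bot, vision, boxes_of
import cv2
o=bot.get_obs(); print({k:o[k] for k in ('clock','eef_pos','tool_rot','grip_width','ft_force')})
for c in ('top','side'):
    im=vision.camera(c); cv2.imwrite(f'pics/{c}0.png',im[:,:,::-1])
    m=vision.camera_model(c); print(c,m)
    for t in ('handle','trigger_top','pivot','sled_front','rig'):
        print(c,t,[(d['rect'],round(d['conf'],2)) for d in boxes_of(c,t)[:2]])
E
```

```text
pics
{'clock': 0.0, 'eef_pos': array([ 0.15029554, -0.47614086,  0.20760389]), 'tool_rot': array([ 9.88332591e-01,  1.52307429e-01, -1.93768254e-04, -1.04838787e-03]), 'grip_width': 0.08552229053377877, 'ft_force': array([-0.01082918,  0.28099   ,  0.25278524])}
top {'fov_y': 47.64808289765069, 'cx': 252.33154972587567, 'cy': 185.48110442414992, 'world_from_camera': array([[-0.00874057, -0.99938475,  0.03396645,  0.61357395],
       [-0.99988993,  0.00914215,  0.01168583,  0.02892721],
       [-0.01198917, -0.03386057, -0.99935465,  1.03582842],
       [ 0.        ,  0.        ,  0.        ,  1.        ]])}
top handle [([243.3, 201.8, 59.7, 20.5], 0.93)]
top trigger_top []
top pivot [([244.4, 202.2, 61.4, 22.3], 0.93)]
top sled_front [([241.9, 201.8, 65.9, 17.7], 0.61), ([225.7, 180.8, 17.6, 26.5], 0.5)]
top rig [([265.2, 201.8, 137.0, 146.1], 0.97)]
side {'fov_y': 52.405405923031935, 'cx': 256.72714799795386, 'cy': 187.1185057105673, 'world_from_camera': array([[-0.92381503, -0.21836394,  0.31445665,  0.3546761 ],
       [-0.38280565,  0.53774124, -0.75119518,  0.80443798],
       [-0.00506237, -0.81434118, -0.58036439,  0.66966449],
       [ 0.        ,  0.        ,  0.        ,  1.        ]])}
side handle [([274.9, 208.9, 31.3, 35.3], 0.74)]
side trigger_top [([310.8, 184.4, 12.0, 12.1], 0.54)]
side pivot [([273.8, 208.8, 35.5, 36.4], 0.94)]
side sled_front [([250.2, 212.1, 15.1, 25.7], 0.74)]
side rig [([277.8, 216.3, 150.2, 95.3], 0.91), ([292.5, 166.5, 34.3, 15.2], 0.35)]
```

```bash
python3 - <<'E'
import cv2
a=cv2.imread('pics/top0.png')[90:310,140:390]; cv2.imwrite('pics/topc.png',cv2.resize(a,None,fx=2.7,fy=2.7,interpolation=2))
a=cv2.imread('pics/side0.png')[120:300,160:400]; cv2.imwrite('pics/sidec.png',cv2.resize(a,None,fx=3.2,fy=3.2,interpolation=2))
E
```

```text
(no output)
```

View pics/topc.png

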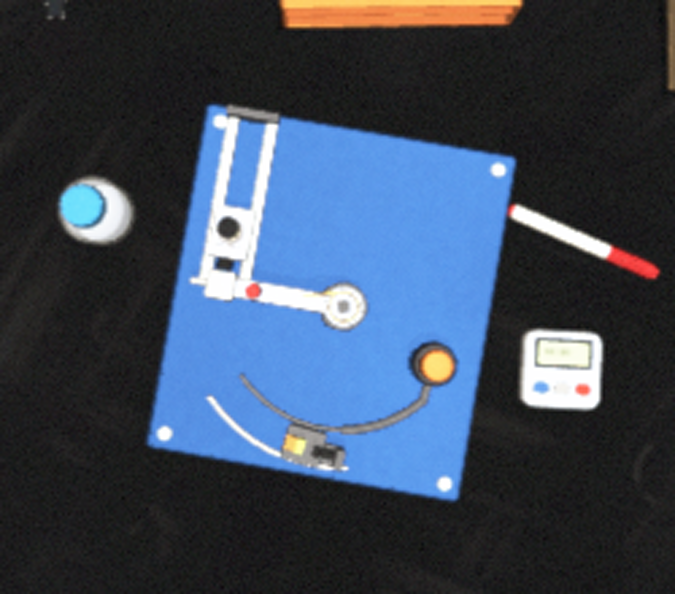

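View pics/sidec.png

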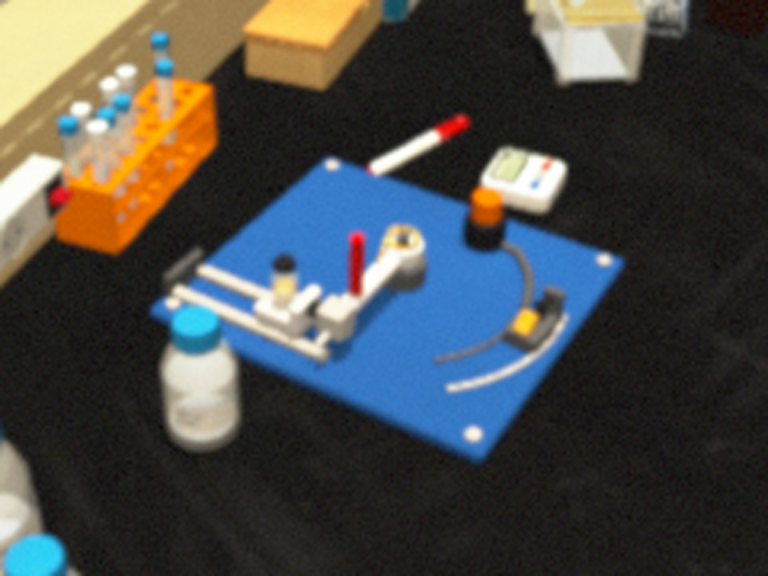

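The top crop shows the post at (253,290), pivot (344,306), button (436,364) and plate corners (208,104), (516,157), (458,500), (148,446). The side crop shows the post top at (357,236), the button at (487,194) and the plate corners. The bottle is to the left; marker and timer are to the right. Next I fit the rig pose from these.

```bash
cat > h.py <<'E'
import numpy as np
from workcell import bot, vision
from scipy.optimize import least_squares
M={c:vision.camera_model(c) for c in('top','side')}
def proj(c,P):
    m=M[c]; T=np.linalg.inv(m['world_from_camera']); p=T[:3,:3]@P+T[:3,3]
    f=192/np.tan(np.radians(m['fov_y']/2)); return np.array([m['cx']+f*p[0]/p[2],m['cy']+f*p[1]/p[2]])
def ray(c,u,v,z):
    m=M[c]; W=m['world_from_camera']; f=192/np.tan(np.radians(m['fov_y']/2))
    d=W[:3,:3]@np.array([(u-m['cx'])/f,(v-m['cy'])/f,1]); return W[:3,3]+d*(z-W[2,3])/d[2]
def rig(p,r): 
    c,s=np.cos(p[2]),np.sin(p[2]); return np.array([p[0]+c*r[0]-s*r[1],p[1]+s*r[0]+c*r[1],r[2]])
E
python3 - <<'E'
from h import *
t=lambda u,v:np.array([140+u/2.7,90+v/2.7]); s=lambda u,v:np.array([160+u/3.2,120+v/3.2])
C=[(.155,.148,.012),(.155,-.128,.012),(-.15,-.128,.012),(-.15,.148,.012)]
obs=[('top',t(*a),r) for a,r in zip([(208,104),(516,157),(458,500),(148,446)],C)]
obs+=[('side',s(*a),r) for a,r in zip([(152,312),(330,157),(624,262),(482,461)],C)]
obs+=[('top',t(253,290),(0,.075,.102)),('side',s(357,236),(0,.075,.102)),('top',t(344,306),(0,0,.057))]
f=lambda p:np.concatenate([proj(c,rig(p,np.array(r)))-u for c,u,r in obs])
R=least_squares(f,[.6,0,0],loss='soft_l1'); p=R.x; print(p); print(f(p).reshape(-1,2).round(1))
print('handle',rig(p,(0,.075,.102)), 'rays',ray('top',*t(253,290),.102),ray('side',*s(357,236),.102))
a=ray('top',*t(436,364),.06);b=ray('side',*s(487,192),.06);print('trig',a,b)
E
```

```text
[ 0.60525639  0.00718024 -0.18206025]
[[-0.6 -0.1]
 [ 0.5  0.1]
 [ 0.2  1.3]
 [-1.1  0.6]
 [-1.5 -1.5]
 [-1.1 -0.8]
 [ 0.2 -1.6]
 [-0.3 -2. ]
 [-0.4  0.6]
 [-0.2 -0.3]
 [-0.2  0.5]]
handle [0.6188356  0.08094069 0.102     ] rays [0.620047  0.0800861 0.102    ] [0.61789691 0.08185665 0.102     ]
trig [ 0.55774865 -0.06878251  0.06      ] [ 0.55615009 -0.07354114  0.06      ]
```

```bash
cat >> h.py <<'E'
from scipy.spatial.transform import Rotation
P=np.array([.606,.0072,-.182])
def go(xyz,phi):
    o=bot.get_obs(); R=Rotation.from_quat(o['tool_rot']).as_matrix(); ph=np.arctan2(R[1,0],R[0,0])
    d=R.T@(np.array(xyz)-o['eef_pos'])*100; print('shift cm',d.round(2),'twist',round(-((phi-ph+np.pi)%(2*np.pi)-np.pi),3),'eef',o['eef_pos'].round(4),'phi',ph.round(3))
def post(q,lead=0,z=.062):  # lead: mm ahead along the pull
    t=np.pi/2+P[2]+q; r=np.array([np.cos(t),np.sin(t)]); tg=np.array([-np.sin(t),np.cos(t)])
    return np.r_[P[:2]+.075*r+lead/1000*tg, z], t
def status():
    o=bot.get_obs(); R=Rotation.from_quat(o['tool_rot']).as_matrix()
    d=o['eef_pos'][:2]-P[:2]; print('t',o['clock'],'eef ang q',np.arctan2(d[1],d[0])-np.pi/2-P[2],'r',np.hypot(*d),'F_tool',(R.T@o['ft_force']).round(2),'w',o['grip_width'])
E
python3 - <<'E'
from h import *
x,ph=post(0,0,.15); print(x,ph); go(x,ph)
for n,u,v in(('brass',297,444),('buffer',328,456)):
    w=ray('top',140+u/2.7,90+v/2.7,.036)[:2]-P[:2]; print(n,np.arctan2(w[1],w[0])-np.pi/2-P[2],np.hypot(*w))
status()
E
```

```text
[0.61957477 0.08096127 0.15      ] 1.3887963267948966
shift cm [ 61.52 -39.07   5.85] twist -1.083 eef [ 0.1505 -0.4768  0.2085] phi 0.306
brass 1.4205322957041124 0.12304531006013665
buffer 1.6430002389700191 0.1273894859198786
t 0.6 eef ang q -3.71460711662159 r 0.6646088858294672 F_tool [ 0.24  0.09 -0.38] w 0.08516313606147491
```

Call:
{"method": "send_rows", "body": {
  "motion": "0 4 -2.5 0 -0.14; 0.3 8 -5 0 -0.28; 0.3 12 -7.5 0 -0.42; 0.3 16 -10 0 -0.56; 0.3 20 -12.5 0 -0.7"
}}

```text
clock: 1.1
eef_pos: [0.3045, -0.296, 0.2088]
tool_rot: [0.875, 0.484, 0.0, 0.0]
ft_force: [0.5, -0.5, -0.7]
grip_width: 0.0299
grasp_force: 0.0
```

```bash
python3 -c "
from h import *
x,ph=post(0,0,.15);go(x,ph);status()"
```

```text
shift cm [48.68  6.67  5.87] twist -0.378 eef [ 0.3045 -0.296   0.2088] phi 1.011
t 1.1 eef ang q -3.7421749952087384 r 0.42759345040732133 F_tool [-0.14  0.68  0.73] w 0.0299478909364754
```

Call:
{"method": "send_rows", "body": {
  "motion": "0.3 4.8 0.6 0 -0.08; 0.3 9.6 1.2 0 -0.16; 0.3 14.4 1.9 0 -0.24; 0.3 19.2 2.6 0 -0.3; 0.3 24 3.3 0 -0.36"
}}

```text
clock: 1.6
eef_pos: [0.4611, -0.1106, 0.2088]
tool_rot: [0.775, 0.632, 0.0, 0.0]
ft_force: [0.4, -1.0, 0.2]
grip_width: 0.03
grasp_force: 0.0
```

```bash
python3 -c "
from h import *
x,ph=post(0,0,.15);go(x,ph);status()"
```

```text
shift cm [21.95 11.67  5.89] twist -0.02 eef [ 0.4611 -0.1106  0.2088] phi 1.368
t 1.6 eef ang q -3.8476999940149086 r 0.18674066230858097 F_tool [-0.91  0.64 -0.21] w 0.029999620765357025
```

Call:
{"method": "send_rows", "body": {
  "motion": "0.3 4.3 2.3 0 -0.02; 0.3 8.6 4.6 1 -0.02; 0.3 13 6.9 2.5 -0.02; 0.3 17.5 9.2 4 -0.02; 0.3 21.9 11.6 5.4 -0.02"
}}

```text
clock: 2.1
eef_pos: [0.615, 0.0754, 0.1557]
tool_rot: [0.769, 0.639, 0.0, 0.0]
ft_force: [1.6, -0.3, 0.6]
grip_width: 0.0299
grasp_force: 0.0
```

Call:
{"method": "send_rows", "body": {
  "motion": "0.3 0 0 0 0; 0.3 0 0 0 0"
}}

```text
clock: 2.3
eef_pos: [0.6136, 0.0746, 0.1544]
tool_rot: [0.769, 0.64, -0.001, -0.001]
ft_force: [0.4, -0.5, -0.3]
grip_width: 0.0299
grasp_force: 0.0
```

```bash
python3 - <<'E'
from h import *
import cv2
x,ph=post(0,0,.062);go(x,ph);status()
a=vision.camera('side')[140:260,200:360]; cv2.imwrite('pics/s1.png',cv2.resize(a[:,:,::-1],None,fx=5,fy=5,interpolation=2))
E
```

```text
shift cm [0.75 0.5  9.24] twist -0.001 eef [0.6136 0.0746 0.1544] phi 1.388
t 2.3 eef ang q 0.06969066434481236 r 0.06780495391784633 F_tool [-0.36  0.51  0.25] w 0.02986966852888695
```

View pics/s1.png

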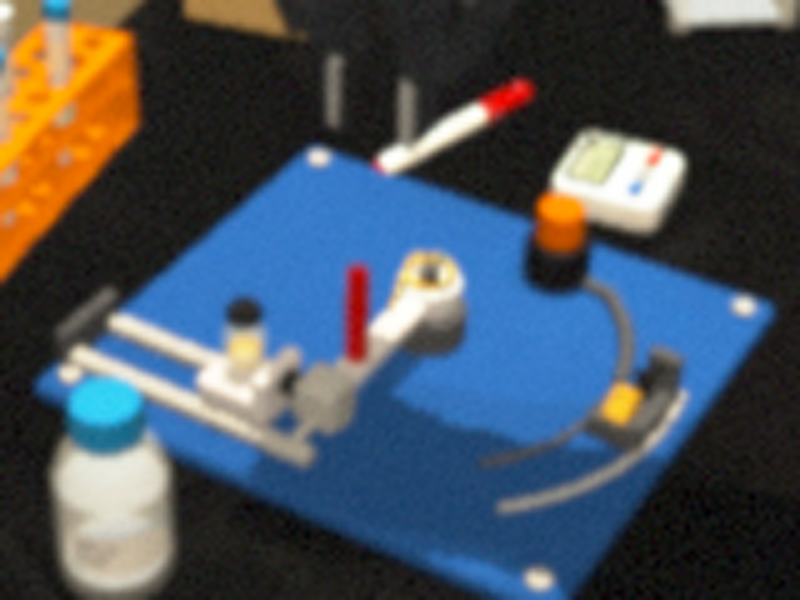

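```bash
python3 -c "
from h import *
print(proj('side',np.array([.6136,.0746,.16])))"
```

```text
[274.75712187 172.80071833]
```

Call:
{"method": "send_rows", "body": {
  "motion": "0.3 0.75 0.5 1 0; 0.3 0.75 0.5 3 0; 0.3 0.75 0.5 4 0; 0.3 0.75 0.5 4 0; 0.3 0.75 0.5 4 0"
}}

```text
clock: 2.85
eef_pos: [0.6203, 0.0795, 0.1169]
tool_rot: [0.77, 0.638, 0.0, 0.0]
ft_force: [0.5, 0.1, 0.2]
grip_width: 0.0295
grasp_force: 0.0
```

```bash
python3 - <<'E'
from h import *
import cv2
x,ph=post(0,0,.062);go(x,ph);status()
a=vision.camera('side')[140:260,200:360]; b=vision.camera('top')[140:260,160:320]; cv2.imwrite('pics/s2.png',cv2.resize(np.hstack([a,b])[:,:,::-1],None,fx=2.5,fy=2.5,interpolation=2))
E
```

```text
shift cm [ 0.13 -0.1   5.49] twist -0.004 eef [0.6203 0.0795 0.1169] phi 1.385
t 2.85 eef ang q -0.013282259492941983 r 0.0736763327305867 F_tool [ 0.17  0.5  -0.19] w 0.02954744931375095
```

View pics/s2.png

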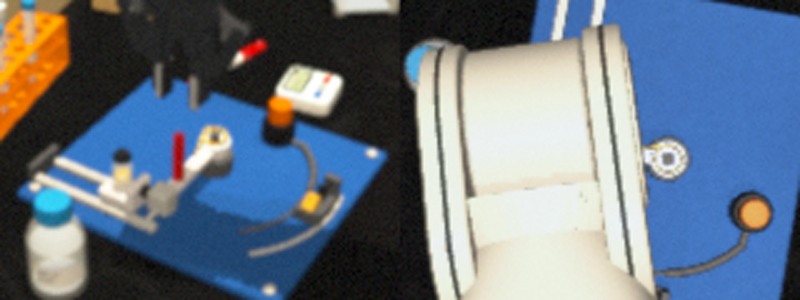

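The fingers (160,97) and (193,108) straddle the post top (178,135) symmetrically. Descending.

Call:
{"method": "send_rows", "body": {
  "motion": "0.3 0.1 -0.1 2 0; 0.3 0.1 -0.1 4 0; 0.3 0.1 -0.1 5.4 0; 0.3 0.1 -0.1 5.4 0; 0.3 0.1 -0.1 5.4 0"
}}

```text
clock: 3.45
eef_pos: [0.62, 0.0812, 0.0632]
tool_rot: [0.769, 0.639, 0.0, 0.0]
ft_force: [0.2, 0.1, 0.0]
grip_width: 0.0294
grasp_force: 0.0
```

```bash
python3 - <<'E'
from h import *
import cv2
for q in (0,.12,.24,.36,.48,.6):
    x,ph=post(q,9,.063);go(x,ph)
status()
a=vision.camera('side')[140:260,200:360]; cv2.imwrite('pics/s3.png',cv2.resize(a[:,:,::-1],None,fx=4,fy=4,interpolation=2))
E
```

```text
shift cm [-0.04 -0.94  0.02] twist -0.003 eef [0.62   0.0812 0.0632] phi 1.386
shift cm [-0.2  -1.83  0.01] twist -0.123 eef [0.62   0.0812 0.0632] phi 1.386
shift cm [-0.47 -2.7   0.01] twist -0.243 eef [0.62   0.0812 0.0632] phi 1.386
shift cm [-0.84 -3.52  0.01] twist -0.363 eef [0.62   0.0812 0.0632] phi 1.386
shift cm [-1.31 -4.3   0.01] twist -0.483 eef [0.62   0.0812 0.0632] phi 1.386
shift cm [-1.87 -5.01  0.01] twist -0.603 eef [0.62   0.0812 0.0632] phi 1.386
t 3.45 eef ang q -0.005430815796612032 r 0.07532244831601559 F_tool [ 0.18  0.21 -0.03] w 0.02942525342929451
```

View pics/s3.png

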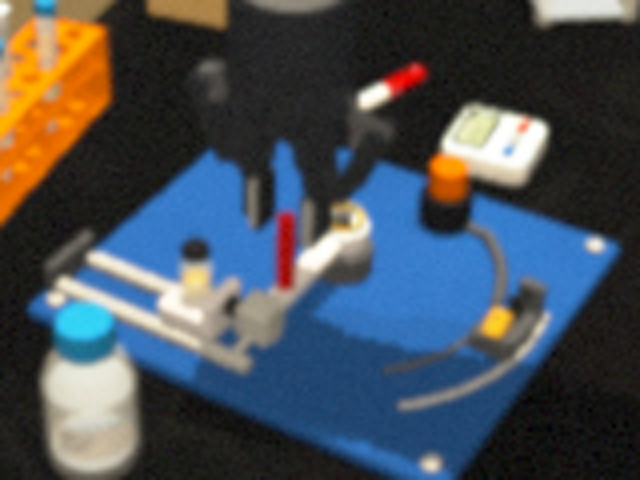

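```bash
python3 - <<'E'
from h import *
e=np.array([.62,.0812,0]); c=lambda p:((p-[200,140])*4).round()
for z in(.055,.063,.07,.08,.09,.102): print(z,c(proj('side',e+[0,0,z])))
x=e+[0,0,.07]; t=np.array([np.cos(-.182),np.sin(-.182),0]); r=np.array([.181,.983,0])
for s in(-1,1):
  for k in(-.011,0,.011): print(s,k,c(proj('side',x+s*.0175*t+k*r)))
E
```

```text
0.055 [282. 274.]
0.063 [282. 264.]
0.07 [283. 255.]
0.08 [283. 242.]
0.09 [283. 229.]
0.102 [283. 214.]
-1 -0.011 [316. 255.]
-1 0 [307. 264.]
-1 0.011 [298. 274.]
1 -0.011 [268. 237.]
1 0 [259. 246.]
1 0.011 [250. 255.]
```

Finger tips sit about 14 mm higher than nominal because they are half open, so I go down another 1.2 cm (still above the 47 mm bar) and start pulling.

Call:
{"method": "send_rows", "body": {
  "motion": "0.3 0 0 0.6 0; 0.3 0 0 1.2 0; 0.3 0 -0.4 1.2 0; 0.3 0 -0.8 1.2 0; 0.3 0 -0.9 1.2 0"
}}

```text
clock: 4.0
eef_pos: [0.61, 0.083, 0.0504]
tool_rot: [0.769, 0.639, -0.0, -0.0]
ft_force: [0.8, -0.5, 0.4]
grip_width: 0.0299
grasp_force: 0.0
```

```bash
python3 - <<'E'
from h import *
for q in (.06,.12,.18,.24,.3):
    x,ph=post(q,9,.051);go(x,ph)
status()
E
```

```text
shift cm [-0.09 -0.37 -0.06] twist -0.063 eef [0.61   0.083  0.0504] phi 1.386
shift cm [-0.19 -0.81 -0.06] twist -0.123 eef [0.61   0.083  0.0504] phi 1.386
shift cm [-0.31 -1.25 -0.06] twist -0.183 eef [0.61   0.083  0.0504] phi 1.386
shift cm [-0.46 -1.68 -0.06] twist -0.243 eef [0.61   0.083  0.0504] phi 1.386
shift cm [-0.63 -2.1  -0.06] twist -0.303 eef [0.61   0.083  0.0504] phi 1.386
t 4.0 eef ang q 0.12919279828096225 r 0.07589107808090914 F_tool [-0.31  0.84 -0.38] w 0.029863384042058665
```

Call:
{"method": "send_rows", "body": {
  "motion": "0.3 -0.1 -0.4 0 -0.06; 0.3 -0.2 -0.8 0 -0.12; 0.3 -0.3 -1.25 0 -0.18; 0.3 -0.45 -1.7 0 -0.24; 0.3 -0.65 -2.1 0 -0.3"
}}

```text
clock: 4.5
eef_pos: [0.5892, 0.0807, 0.0507]
tool_rot: [0.664, 0.747, 0.001, 0.0]
ft_force: [1.5, 1.6, -0.9]
grip_width: 0.03
grasp_force: 0.7
```

```bash
python3 - <<'E'
from h import *
for q in (.36,.42,.48,.54,.6):
    x,ph=post(q,9,.051);go(x,ph)
status()
import cv2
a=vision.camera('side')[140:260,200:360]; cv2.imwrite('pics/s4.png',cv2.resize(a[:,:,::-1],None,fx=4,fy=4,interpolation=2))
E
```

```text
shift cm [-0.06 -0.55 -0.03] twist -0.06 eef [0.5892 0.0807 0.0507] phi 1.689
shift cm [-0.16 -0.99 -0.03] twist -0.12 eef [0.5892 0.0807 0.0507] phi 1.689
shift cm [-0.28 -1.43 -0.03] twist -0.18 eef [0.5892 0.0807 0.0507] phi 1.689
shift cm [-0.42 -1.86 -0.03] twist -0.24 eef [0.5892 0.0807 0.0507] phi 1.689
shift cm [-0.6  -2.28 -0.03] twist -0.3 eef [0.5892 0.0807 0.0507] phi 1.689
t 4.5 eef ang q 0.40629551085866084 r 0.07538149143683218 F_tool [1.39 1.68 0.91] w 0.02999913654398522
```

View pics/s4.png

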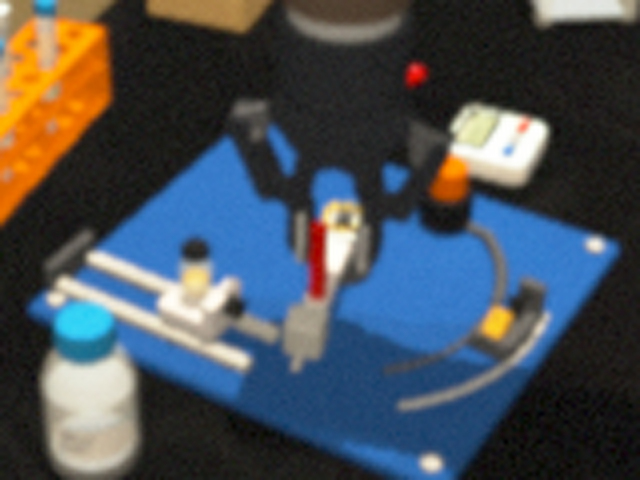

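The hammer follows (head at (303,340)), with the post against the left finger. Continuing.

Call:
{"method": "send_rows", "body": {
  "motion": "0.3 -0.1 -0.5 0 -0.06; 0.3 -0.15 -1 0 -0.12; 0.3 -0.3 -1.4 0 -0.18; 0.3 -0.4 -1.85 0 -0.24; 0.3 -0.6 -2.3 0 -0.3"
}}

```text
clock: 5.05
eef_pos: [0.568, 0.0719, 0.0509]
tool_rot: [0.546, 0.838, 0.001, 0.001]
ft_force: [2.8, 0.8, -0.8]
grip_width: 0.0299
grasp_force: 1.3
```

```bash
python3 - <<'E'
from h import *
for q in (.65,.7,.75,.8,.85):
    x,ph=post(q,9,.051);go(x,ph)
status()
E
```

```text
shift cm [-0.01 -0.43 -0.01] twist -0.051 eef [0.568  0.0719 0.0509] phi 1.987
shift cm [-0.09 -0.8  -0.01] twist -0.101 eef [0.568  0.0719 0.0509] phi 1.987
shift cm [-0.18 -1.17 -0.01] twist -0.151 eef [0.568  0.0719 0.0509] phi 1.987
shift cm [-0.29 -1.53 -0.01] twist -0.201 eef [0.568  0.0719 0.0509] phi 1.987
shift cm [-0.42 -1.88 -0.01] twist -0.251 eef [0.568  0.0719 0.0509] phi 1.987
t 5.05 eef ang q 0.7126472770217993 r 0.0750593660081885 F_tool [-0.41  2.91  0.78] w 0.029946380744221374
```

Call:
{"method": "send_rows", "body": {
  "motion": "0.3 0 -0.4 0 -0.05; 0.3 -0.1 -0.8 0 -0.1; 0.3 -0.2 -1.15 0 -0.15; 0.3 -0.3 -1.5 0 -0.2; 0.3 -0.4 -1.9 0 -0.25"
}}

```text
clock: 5.55
eef_pos: [0.5532, 0.0606, 0.0511]
tool_rot: [0.437, 0.899, 0.001, 0.002]
ft_force: [4.4, 1.0, -1.1]
grip_width: 0.0297
grasp_force: 1.8
```

```bash
python3 - <<'E'
from h import *
for q in (.88,.91,.94,.97,1.0,1.05):
    x,ph=post(q,9,.051);go(x,ph)
status()
E
```

```text
shift cm [ 0.01 -0.28  0.01] twist -0.032 eef [0.5532 0.0606 0.0511] phi 2.237
shift cm [-0.03 -0.51  0.01] twist -0.062 eef [0.5532 0.0606 0.0511] phi 2.237
shift cm [-0.08 -0.73  0.01] twist -0.092 eef [0.5532 0.0606 0.0511] phi 2.237
shift cm [-0.13 -0.95  0.01] twist -0.122 eef [0.5532 0.0606 0.0511] phi 2.237
shift cm [-0.18 -1.17  0.01] twist -0.152 eef [0.5532 0.0606 0.0511] phi 2.237
shift cm [-0.3  -1.53  0.  ] twist -0.202 eef [0.5532 0.0606 0.0511] phi 2.237
t 5.55 eef ang q 0.9620658568785583 r 0.07510721128694867 F_tool [-1.94  4.01  1.16] w 0.02965885325408946
```

Call:
{"method": "send_rows", "body": {
  "motion": "0.3 0 -0.3 0 -0.03; 0.3 -0.05 -0.6 0 -0.08; 0.3 -0.1 -0.9 0 -0.12; 0.3 -0.2 -1.2 0 -0.16; 0.3 -0.3 -1.5 0 -0.2"
}}

```text
clock: 6.05
eef_pos: [0.5438, 0.0495, 0.0514]
tool_rot: [0.345, 0.939, 0.002, 0.002]
ft_force: [5.7, 2.2, -1.5]
grip_width: 0.0299
grasp_force: 2.3
```

```bash
python3 - <<'E'
from h import *
for q in (1.08,1.11,1.14,1.17,1.2,):
    x,ph=post(q,9,.051);go(x,ph)
status()
E
```

```text
shift cm [-0.01 -0.33  0.04] twist -0.032 eef [0.5438 0.0495 0.0514] phi 2.437
shift cm [-0.05 -0.55  0.04] twist -0.062 eef [0.5438 0.0495 0.0514] phi 2.437
shift cm [-0.09 -0.77  0.04] twist -0.092 eef [0.5438 0.0495 0.0514] phi 2.437
shift cm [-0.14 -1.    0.04] twist -0.122 eef [0.5438 0.0495 0.0514] phi 2.437
shift cm [-0.2  -1.21  0.04] twist -0.152 eef [0.5438 0.0495 0.0514] phi 2.437
t 6.05 eef ang q 1.1560376955186196 r 0.07519379985194749 F_tool [-2.95  5.39  1.5 ] w 0.02992724964528013
```

Call:
{"method": "send_rows", "body": {
  "motion": "0.3 0 -0.3 0 -0.03; 0.3 -0.05 -0.55 0 -0.06; 0.3 -0.1 -0.75 0 -0.09; 0.3 -0.15 -1 0 -0.12; 0.3 -0.2 -1.2 0 -0.15"
}}

```text
clock: 6.55
eef_pos: [0.538, 0.0393, 0.0515]
tool_rot: [0.274, 0.962, 0.002, 0.003]
ft_force: [5.8, 4.2, -1.4]
grip_width: 0.03
grasp_force: 2.6
```

```bash
python3 - <<'E'
from h import *
for q in (1.22,1.24,1.26,1.28,1.3,1.33):
    x,ph=post(q,9,.051);go(x,ph)
status()
E
```

```text
shift cm [ 0.01 -0.21  0.05] twist -0.022 eef [0.538  0.0393 0.0515] phi 2.586
shift cm [-0.02 -0.36  0.05] twist -0.042 eef [0.538  0.0393 0.0515] phi 2.586
shift cm [-0.04 -0.51  0.05] twist -0.062 eef [0.538  0.0393 0.0515] phi 2.586
shift cm [-0.07 -0.66  0.05] twist -0.082 eef [0.538  0.0393 0.0515] phi 2.586
shift cm [-0.1  -0.81  0.05] twist -0.102 eef [0.538  0.0393 0.0515] phi 2.586
shift cm [-0.15 -1.03  0.04] twist -0.132 eef [0.538  0.0393 0.0515] phi 2.586
t 6.55 eef ang q 1.3116550873029738 r 0.07519158864693488 F_tool [-2.7   6.66  1.41] w 0.03000000980836244
```

Call:
{"method": "send_rows", "body": {
  "motion": "0.3 0 -0.2 0 -0.02; 0.3 0 -0.3 0 -0.04; 0.3 0 -0.4 0 -0.05; 0.3 0 -0.4 0 -0.05"
}}

```text
clock: 6.95
eef_pos: [0.5361, 0.036, 0.0516]
tool_rot: [0.25, 0.968, 0.002, 0.003]
ft_force: [5.4, 2.7, -1.6]
grip_width: 0.0299
grasp_force: 2.6
```

```bash
python3 - <<'E'
from h import *
for q in (1.27,1.29,1.31,1.33):
    x,ph=post(q,9,.051);go(x,ph)
status()
E
```

```text
shift cm [-0.03 -0.21  0.06] twist -0.024 eef [0.5361 0.036  0.0516] phi 2.635
shift cm [-0.05 -0.36  0.06] twist -0.044 eef [0.5361 0.036  0.0516] phi 2.635
shift cm [-0.08 -0.51  0.06] twist -0.064 eef [0.5361 0.036  0.0516] phi 2.635
shift cm [-0.11 -0.66  0.06] twist -0.084 eef [0.5361 0.036  0.0516] phi 2.635
t 6.95 eef ang q 1.3613393499334463 r 0.07558781241658517 F_tool [-3.36  4.97  1.68] w 0.029919789401446968
```

Call:
{"method": "send_rows", "body": {
  "motion": "0.3 0 -0.15 0 -0.02; 0.3 -0.05 -0.3 0 -0.04; 0.3 -0.05 -0.45 0 -0.06; 0.3 -0.05 -0.45 0 -0.06"
}}

```text
clock: 7.35
eef_pos: [0.5345, 0.032, 0.0517]
tool_rot: [0.221, 0.975, 0.002, 0.003]
ft_force: [5.3, 2.7, -1.6]
grip_width: 0.0298
grasp_force: 2.7
```

```bash
python3 - <<'E'
from h import *
for q in (1.33,1.35,1.37,1.39):
    x,ph=post(q,9,.051);go(x,ph)
status()
E
```

```text
shift cm [-0.04 -0.23  0.07] twist -0.023 eef [0.5345 0.032  0.0517] phi 2.695
shift cm [-0.06 -0.38  0.07] twist -0.043 eef [0.5345 0.032  0.0517] phi 2.695
shift cm [-0.09 -0.53  0.07] twist -0.063 eef [0.5345 0.032  0.0517] phi 2.695
shift cm [-0.12 -0.68  0.07] twist -0.083 eef [0.5345 0.032  0.0517] phi 2.695
t 7.35 eef ang q 1.4185206377395208 r 0.07566362384951038 F_tool [-3.65  4.69  1.65] w 0.029841765752409686
```

Call:
{"method": "send_rows", "body": {
  "motion": "0.3 0 -0.15 0 -0.02; 0.3 -0.05 -0.3 0 -0.04; 0.3 -0.05 -0.4 0 -0.05; 0.3 -0.05 -0.4 0 -0.05"
}}

```text
clock: 7.75
eef_pos: [0.5337, 0.029, 0.0517]
tool_rot: [0.197, 0.98, 0.003, 0.004]
ft_force: [6.8, 5.9, -1.9]
grip_width: 0.0298
grasp_force: 3.7
```

```bash
python3 - <<'E'
from h import *
for q in (1.37,1.39,1.41,1.43):
    x,ph=post(q,9,.051);go(x,ph)
status()
E
```

```text
shift cm [-0.02 -0.23  0.07] twist -0.013 eef [0.5337 0.029  0.0517] phi 2.746
shift cm [-0.04 -0.38  0.07] twist -0.033 eef [0.5337 0.029  0.0517] phi 2.746
shift cm [-0.07 -0.52  0.07] twist -0.053 eef [0.5337 0.029  0.0517] phi 2.746
shift cm [-0.09 -0.67  0.07] twist -0.073 eef [0.5337 0.029  0.0517] phi 2.746
t 7.75 eef ang q 1.4594670215690337 r 0.0754861333534571 F_tool [-3.98  8.    2.  ] w 0.02982151464489452
```

Call:
{"method": "send_rows", "body": {
  "motion": "0.3 0 -0.1 0 -0.01; 0.3 0 -0.2 0 -0.02; 0.3 0 -0.2 0 -0.02"
}}

```text
clock: 8.05
eef_pos: [0.5332, 0.0272, 0.0518]
tool_rot: [0.187, 0.982, 0.003, 0.004]
ft_force: [7.4, 5.4, -1.8]
grip_width: 0.03
grasp_force: 3.7
```

Call:
{"method": "send_rows", "body": {
  "motion": "0.3 0 -0.1 0 -0.01; 0.3 -0.03 -0.2 0 -0.03; 0.3 -0.03 -0.2 0 -0.03"
}}

```text
clock: 8.35
eef_pos: [0.5324, 0.0248, 0.0518]
tool_rot: [0.172, 0.985, 0.002, 0.004]
ft_force: [5.7, 4.3, -1.8]
grip_width: 0.0299
grasp_force: 3.0
```

```bash
python3 - <<'E'
from h import *
for q in (1.4,1.42,1.44):
    x,ph=post(q,9,.051);go(x,ph)
status()
E
```

```text
shift cm [-0.01 -0.01  0.08] twist 0.007 eef [0.5324 0.0248 0.0518] phi 2.796
shift cm [-0.03 -0.16  0.08] twist -0.013 eef [0.5324 0.0248 0.0518] phi 2.796
shift cm [-0.05 -0.31  0.08] twist -0.033 eef [0.5324 0.0248 0.0518] phi 2.796
t 8.35 eef ang q 1.5179930151076735 r 0.07564674749034626 F_tool [-3.93  5.97  1.83] w 0.029943479892235024
```

Call:
{"method": "send_rows", "body": {
  "motion": "0.3 0 -0.1 0 -0.01; 0.3 0 -0.15 0 -0.02; 0.3 0 -0.15 0 -0.02"
}}

```text
clock: 8.65
eef_pos: [0.5318, 0.0234, 0.0519]
tool_rot: [0.162, 0.987, 0.002, 0.004]
ft_force: [6.7, 5.4, -1.8]
grip_width: 0.0298
grasp_force: 2.9
```

Call:
{"method": "send_rows", "body": {
  "motion": "0.3 0 -0.1 0 -0.01; 0.3 0 -0.1 0 -0.01"
}}

```text
clock: 8.85
eef_pos: [0.5304, 0.0219, 0.0517]
tool_rot: [0.157, 0.988, 0.001, 0.003]
ft_force: [2.4, 2.5, 1.0]
grip_width: 0.03
grasp_force: 1.8
```

```bash
python3 - <<'E'
from h import *
status()
E
```

```text
t 8.85 eef ang q 1.5604902857804115 r 0.07703056699795571 F_tool [-1.56  3.1  -0.95] w 0.030004906840053486
```

Call:
{"method": "send_rows", "body": {
  "motion": "0.3 0 0 0 0; 0.3 0 0 0 0"
}}

```text
clock: 9.05
eef_pos: [0.5299, 0.0218, 0.0515]
tool_rot: [0.157, 0.988, 0.001, 0.002]
ft_force: [4.6, 4.6, 1.6]
grip_width: 0.0296
grasp_force: 2.4
```

```bash
python3 - <<'E'
from h import *
import cv2
status()
x,ph=post(1.45,9,.051);go(x,ph)
a=vision.camera('side')[140:260,200:360]; cv2.imwrite('pics/s5.png',cv2.resize(a[:,:,::-1],None,fx=5,fy=5,interpolation=2))
E
```

```text
t 9.05 eef ang q 1.56384689328577 r 0.0774824334205024 F_tool [-2.93  5.84 -1.53] w 0.02964279216630071
shift cm [-0.2  -0.02  0.05] twist -0.013 eef [0.5299 0.0218 0.0515] phi 2.826
```

View pics/s5.png

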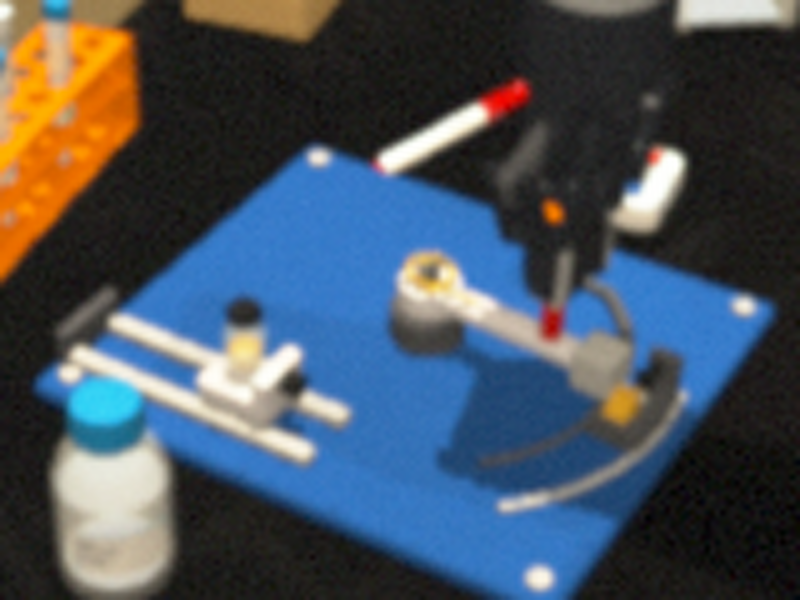

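The head is at the brass sear (620,400) and the post at (552,325) is held between the fingers. I continue in 1 mm steps toward the buffer.

Call:
{"method": "send_rows", "body": {
  "motion": "0.3 0 -0.1 0 -0.01; 0.3 0 -0.1 0 -0.01; 0.3 0 -0.1 0 -0.01"
}}

```text
clock: 9.4
eef_pos: [0.5299, 0.0212, 0.0516]
tool_rot: [0.152, 0.988, 0.002, 0.002]
ft_force: [5.1, 5.5, -0.4]
grip_width: 0.03
grasp_force: 3.1
```

Call:
{"method": "send_rows", "body": {
  "motion": "0.3 0 -0.1 0 -0.01; 0.3 0 -0.1 0 -0.01; 0.3 0 -0.1 0 -0.01"
}}

```text
clock: 9.7
eef_pos: [0.5297, 0.0203, 0.0516]
tool_rot: [0.147, 0.989, 0.002, 0.003]
ft_force: [5.3, 5.1, 0.8]
grip_width: 0.0299
grasp_force: 3.1
```

```bash
python3 - <<'E'
from h import *
status()
x,ph=post(1.48,9,.051);go(x,ph)
E
```

```text
t 9.7 eef ang q 1.5829326382959072 r 0.07739390394108416 F_tool [-3.55  6.44 -0.77] w 0.02990441618598988
shift cm [-0.2  -0.1   0.06] twist -0.023 eef [0.5297 0.0203 0.0516] phi 2.846
```

Call:
{"method": "send_rows", "body": {
  "motion": "0.3 -0.05 -0.1 0 -0.01; 0.3 -0.05 -0.1 0 -0.01; 0.3 -0.05 -0.1 0 -0.01"
}}

```text
clock: 10.0
eef_pos: [0.5296, 0.0194, 0.0515]
tool_rot: [0.142, 0.99, 0.002, 0.002]
ft_force: [6.1, 4.6, 1.0]
grip_width: 0.0299
grasp_force: 3.2
```

Call:
{"method": "send_rows", "body": {
  "motion": "0.3 0 -0.1 0 -0.01; 0.3 0 -0.1 0 -0.01; 0.3 0 -0.1 0 -0.01"
}}

```text
clock: 10.3
eef_pos: [0.5295, 0.0187, 0.0516]
tool_rot: [0.137, 0.991, 0.002, 0.002]
ft_force: [4.9, 6.1, 1.2]
grip_width: 0.03
grasp_force: 3.7
```

Call:
{"method": "send_rows", "body": {
  "motion": "0.3 0 -0.1 0 -0.01; 0.3 0 -0.1 0 -0.01; 0.3 0 -0.1 0 -0.01"
}}

```text
clock: 10.6
eef_pos: [0.5296, 0.0182, 0.0516]
tool_rot: [0.132, 0.991, 0.003, 0.003]
ft_force: [5.9, 7.1, 0.5]
grip_width: 0.0296
grasp_force: 4.3
```

```bash
python3 - <<'E'
from h import *
status()
x,ph=post(1.5,9,.051);go(x,ph)
E
```

```text
t 10.6 eef ang q 1.6095846060844123 r 0.07722430768789638 F_tool [-3.81  8.44 -0.48] w 0.02955628357821485
shift cm [-0.18 -0.05  0.06] twist -0.012 eef [0.5296 0.0182 0.0516] phi 2.877
```

Call:
{"method": "send_rows", "body": {
  "motion": "0.3 0 -0.1 0 -0.01; 0.3 0 -0.1 0 -0.01; 0.3 0 -0.1 0 -0.01"
}}

```text
clock: 10.9
eef_pos: [0.5296, 0.0178, 0.0515]
tool_rot: [0.127, 0.992, 0.003, 0.003]
ft_force: [6.9, 9.1, 0.0]
grip_width: 0.0298
grasp_force: 5.0
```

```bash
python3 - <<'E'
from h import *
status()
E
```

```text
t 10.9 eef ang q 1.6153508271241948 r 0.07716548227648418 F_tool [-4.37 10.51  0.08] w 0.029807612682317287
```

Call:
{"method": "send_rows", "body": {
  "motion": "0.3 0 -0.1 0 -0.01; 0.3 0 -0.1 0 -0.01; 0.3 0 -0.1 0 -0.01"
}}

```text
clock: 11.2
eef_pos: [0.5296, 0.0173, 0.0516]
tool_rot: [0.122, 0.993, 0.004, 0.003]
ft_force: [7.2, 10.6, -1.2]
grip_width: 0.0304
grasp_force: 5.8
```

```bash
python3 - <<'E'
from h import *
status()
E
```

```text
t 11.2 eef ang q 1.6209905434607372 r 0.07703530614855235 F_tool [-4.4  12.    1.37] w 0.03038999295352397
```

The pull now rises about 4 N/mm, so the hammer is leaning on the buffer at 12 N. Easing back.

Call:
{"method": "send_rows", "body": {
  "motion": "0.3 0 0.1 0 0.01; 0.3 0 0.2 0 0.02; 0.3 0 0.3 0 0.03; 0.3 0 0.4 0 0.04; 0.3 0 0.5 0 0.05"
}}

```text
clock: 11.7
eef_pos: [0.5298, 0.0204, 0.0515]
tool_rot: [0.147, 0.989, 0.002, 0.002]
ft_force: [4.5, 6.0, 1.5]
grip_width: 0.0299
grasp_force: 3.1
```

```bash
python3 - <<'E'
from h import *
status()
E
```

```text
t 11.7 eef ang q 1.5811762501117035 r 0.07738102660747039 F_tool [-2.59  7.06 -1.49] w 0.029915113354163234
```

Call:
{"method": "send_rows", "body": {
  "motion": "0.3 0 0.1 0 0.01; 0.3 0 0.2 0 0.02; 0.3 0 0.3 0 0.03; 0.3 0 0.4 0 0.04; 0.3 0 0.4 0 0.04"
}}

```text
clock: 12.2
eef_pos: [0.5279, 0.0226, 0.0501]
tool_rot: [0.167, 0.986, -0.0, -0.0]
ft_force: [1.6, 2.5, 1.3]
grip_width: 0.0298
grasp_force: 1.1
```

```bash
python3 - <<'E'
from h import *
status()
E
```

```text
t 12.2 eef ang q 1.5583357587426803 r 0.07964922256731803 F_tool [-0.71  2.91 -1.31] w 0.029802594859895875
```

Call:
{"method": "send_rows", "body": {
  "motion": "0.3 -0.05 0.1 0 0.01; 0.3 -0.1 0.2 0 0.02; 0.3 -0.15 0.3 0 0.03; 0.3 -0.2 0.4 0 0.04; 0.3 -0.2 0.4 0 0.04"
}}

```text
clock: 12.7
eef_pos: [0.5315, 0.0256, 0.0501]
tool_rot: [0.187, 0.982, -0.0, -0.0]
ft_force: [-0.5, -0.4, -0.6]
grip_width: 0.0297
grasp_force: 0.0
```

```bash
python3 - <<'E'
from h import *
status()
x,ph=post(1.45,0,.051);go(x,ph)
E
```

```text
t 12.7 eef ang q 1.510059216912476 r 0.07675296323857603 F_tool [ 0.32 -0.58  0.62] w 0.029709642771409434
shift cm [-0.13  0.47 -0.09] twist -0.073 eef [0.5315 0.0256 0.0501] phi 2.765
```

Call:
{"method": "send_rows", "body": {
  "motion": "0.3 -0.1 0.2 0 0; 0.3 -0.1 0.4 0 -0.04; 0.3 -0.1 0.4 0 -0.07; 0.3 -0.1 0.4 0 -0.07; 0.3 -0.1 0.4 0 -0.07"
}}

```text
clock: 13.2
eef_pos: [0.5339, 0.029, 0.0503]
tool_rot: [0.153, 0.988, -0.0, -0.0]
ft_force: [-0.3, 0.1, 1.1]
grip_width: 0.0298
grasp_force: 0.0
```

Call:
{"method": "send_rows", "body": {
  "motion": "0.3 0 0 -1 0; 0.3 0 0 -3 0; 0.3 0 0 -5 0; 0.3 0 0 -8 0; 0.3 0 0 -10 0"
}}

```text
clock: 13.7
eef_pos: [0.5348, 0.029, 0.1531]
tool_rot: [0.152, 0.988, 0.0, 0.001]
ft_force: [0.5, -0.3, 0.6]
grip_width: 0.0296
grasp_force: 0.0
```

```bash
python3 - <<'E'
from h import *
import cv2
status()
a=vision.camera('side')[140:260,200:360]; b=vision.camera('top')[140:300,160:340]; cv2.imwrite('pics/s6.png',cv2.resize(np.hstack([np.pad(a,((0,40),(0,0),(0,0))),b])[:,:,::-1],None,fx=2.35,fy=2.35,interpolation=2))
go([.557,-.071,.12],2.8)
E
```

```text
t 13.7 eef ang q 1.455202199560822 r 0.07450609687991182 F_tool [-0.61 -0.11 -0.55] w 0.029562505290284393
shift cm [-4.93 -8.94  3.46] twist 0.035 eef [0.5366 0.0291 0.1545] phi 2.835
```

View pics/s6.png

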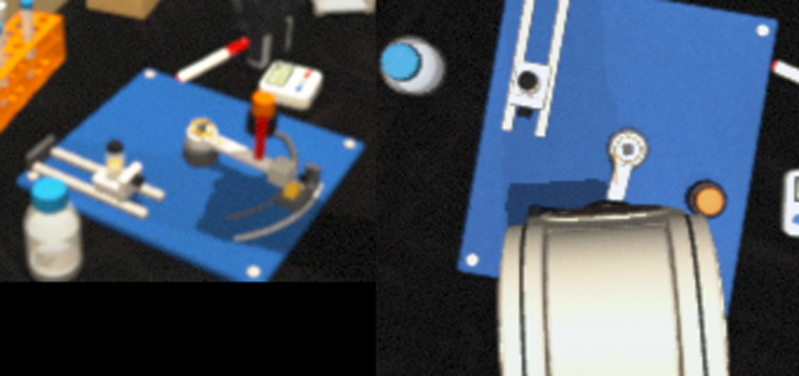

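The hammer stays cocked with the arm clear: the post in the side view at (260,135), the head at the sear, the sled home. Moving above the trigger (top view at (709,200)) with the fingers shut.

Call:
{"method": "send_rows", "body": {
  "motion": "1 -1.2 -2.3 0 0; 1 -2.5 -4.5 0.5 0; 1 -3.7 -6.7 1.5 0; 1 -4.9 -8.9 3 0; 1 -4.9 -8.9 3.4 0"
}}

```text
clock: 14.3
eef_pos: [0.5527, -0.0731, 0.1139]
tool_rot: [0.154, 0.988, -0.0, -0.002]
ft_force: [0.3, -0.3, -0.7]
grip_width: -0.0001
grasp_force: 0.0
```

Call:
{"method": "send_rows", "body": {
  "motion": "1 0 0 0 0; 1 0 0 0 0; 1 0 0 0 0; 1 0 0 0 0"
}}

```text
clock: 14.7
eef_pos: [0.5543, -0.0697, 0.117]
tool_rot: [0.152, 0.988, 0.0, 0.001]
ft_force: [-0.4, 0.1, 0.5]
grip_width: -0.0006
grasp_force: 0.0
```

```bash
python3 - <<'E'
from h import *
import cv2
status(); go([.557,-.071,.07],2.83)
a=vision.camera('side')[130:250,240:400]; cv2.imwrite('pics/s7.png',cv2.resize(a[:,:,::-1],None,fx=5,fy=5,interpolation=2))
E
```

```text
t 14.7 eef ang q -3.5513688525138147 r 0.09269545894887551 F_tool [ 0.42 -0.06 -0.51] w -0.0005671203463266324
shift cm [-0.29 -0.04  4.7 ] twist 0.007 eef [ 0.5543 -0.0697  0.117 ] phi 2.837
```

View pics/s7.png

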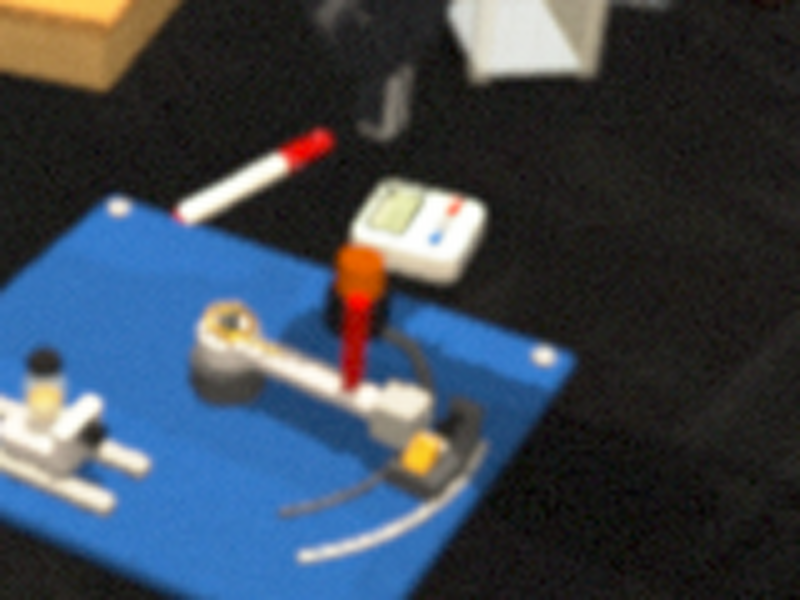

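```bash
python3 - <<'E'
from h import *
for p in([.5543,-.0697,.117],[.557,-.071,.06]): print(((proj('side',np.array(p))-[240,130])*5).round())
print(ray('side',312.4,181,.06),ray('top',301.7,225.1,.06))
E
```

```text
[371. 166.]
[358. 252.]
[ 0.55426896 -0.06905742  0.06      ] [ 0.55710876 -0.06926241  0.06      ]
```

Call:
{"method": "send_rows", "body": {
  "motion": "1 -0.2 0 1.5 0; 1 -0.2 0 3 0; 1 -0.2 0 4.3 0; 1 -0.2 0 4.7 0; 1 -0.2 0 4.7 0"
}}

```text
clock: 15.25
eef_pos: [0.5553, -0.0709, 0.0687]
tool_rot: [0.152, 0.988, -0.0, -0.001]
ft_force: [0.3, 0.2, -0.4]
grip_width: -0.0001
grasp_force: 0.0
```

Call:
{"method": "send_rows", "body": {
  "motion": "1 0 0 0.3 0; 1 0 0 0.6 0; 1 0 0 0.9 0; 1 0 0 1.2 0; 1 0 0 1.3 0"
}}

```text
clock: 15.75
eef_pos: [0.5556, -0.0711, 0.0559]
tool_rot: [0.152, 0.988, 0.0, -0.0]
ft_force: [-0.1, 0.0, 0.3]
grip_width: 0.0
grasp_force: 0.0
```

Call:
{"method": "send_rows", "body": {
  "motion": "1 0 0 0.2 0; 1 0 0 0.4 0; 1 0 0 0.4 0"
}}

```text
clock: 16.05
eef_pos: [0.5556, -0.0711, 0.052]
tool_rot: [0.152, 0.988, -0.0, -0.0]
ft_force: [-0.8, -0.4, -0.3]
grip_width: 0.0003
grasp_force: 0.0
```

Call:
{"method": "send_rows", "body": {
  "motion": "1 0 0 0.2 0; 1 0 0 0.3 0; 1 0 0 0.3 0"
}}

```text
clock: 16.35
eef_pos: [0.5557, -0.0711, 0.0491]
tool_rot: [0.152, 0.988, -0.0, -0.0]
ft_force: [-0.9, 1.0, -0.2]
grip_width: 0.0
grasp_force: 0.0
```

```bash
python3 - <<'E'
from h import *
import cv2
a=vision.camera('side')[130:230,260:360]; b=vision.camera('top')[180:280,250:350]; cv2.imwrite('pics/s8.png',cv2.resize(np.hstack([a,b])[:,:,::-1],None,fx=4,fy=4,interpolation=2))
status()
print(((proj('side',np.array([.5557,-.0711,.049]))-[260,130])*4).round())
E
```

```text
t 16.45 eef ang q -3.5288974436165232 r 0.09303393532551488 F_tool [-0.17 -0.08  0.26] w -5.9826524725698316e-05
[207. 215.]
```

View pics/s8.png

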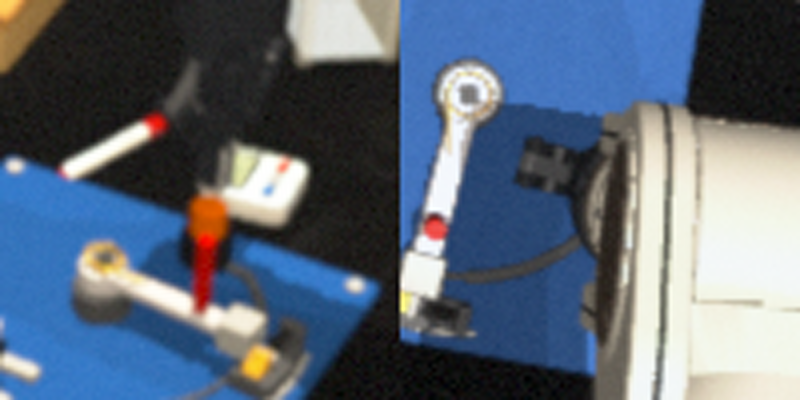

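The fingertip at (213,192) seems to be just above the button at (207,200), so the visible tip is about 14 mm above the reported TCP. I keep descending gently and watch the force.

Call:
{"method": "send_rows", "body": {
  "motion": "1 0 0 0.15 0; 1 0 0 0.3 0; 1 0 0 0.3 0"
}}

```text
clock: 16.75
eef_pos: [0.5556, -0.0711, 0.046]
tool_rot: [0.152, 0.988, -0.0, -0.0]
ft_force: [0.1, -0.7, -0.2]
grip_width: 0.0001
grasp_force: 0.0
```

Call:
{"method": "send_rows", "body": {
  "motion": "1 0 0 0.15 0; 1 0 0 0.3 0; 1 0 0 0.3 0"
}}

```text
clock: 17.05
eef_pos: [0.5556, -0.0711, 0.043]
tool_rot: [0.152, 0.988, 0.0, -0.0]
ft_force: [0.1, 0.1, 0.1]
grip_width: -0.0001
grasp_force: 0.0
```

```bash
cat >> h.py <<'E'
def orange(im,box):
    import cv2
    h=cv2.cvtColor(im,cv2.COLOR_RGB2HSV); m=(h[:,:,0]>4)&(h[:,:,0]<16)&(h[:,:,1]>170)&(h[:,:,2]>120)
    y,x=np.nonzero(m[box[1]:box[3],box[0]:box[2]]); return (len(x),(x.min()+box[0],x.max()+box[0],y.min()+box[1],y.max()+box[1])) if len(x) else 0
E
python3 - <<'E'
from h import *
import cv2
a0=cv2.cvtColor(cv2.imread('pics/side0.png'),cv2.COLOR_BGR2RGB); a=vision.camera('side')
B=(295,165,330,200); print(orange(a0,B),orange(a,B))
t0=cv2.cvtColor(cv2.imread('pics/top0.png'),cv2.COLOR_BGR2RGB); t=vision.camera('top'); T=(285,210,320,240); print(orange(t0,T),orange(t,T))
g=lambda im:cv2.cvtColor(im,cv2.COLOR_RGB2GRAY)[168:196:2,296:330:2]
print(g(a0)); print(g(a)); print(a[168:196:3,312], a0[168:196:3,312])
E
```

```text
(67, (np.int64(307), np.int64(316), np.int64(178), np.int64(189))) (83, (np.int64(308), np.int64(316), np.int64(179), np.int64(190)))
(10, (np.int64(296), np.int64(301), np.int64(220), np.int64(228))) 0
[[ 25  24  26  26  26  16  22  26  28 101 212 174 221 212 176 186 152]
 [ 27  22  23  30  27  27  27  27  60 215 214 228 230 222 197 253 252]
 [ 24  22  26  25  28  29  25  34 178 221 231 224 224 195 242 254 247]
 [ 26  25  27  27  26  30  25 109 233 215 228 220 219 221 254 252 236]
 [ 29  26  28  24  23  30  30 160 250 242 237 218 212 252 254 232 215]
 [ 25  21  33  27  26  26  52 153 220 238 247 249 252 254 253 202 238]
 [ 59  42  27  25  33  37 130 165 169 173 199 219 229 242 250 250 253]
 [104  97  82  55  44  44 130 166 166 165 171 186 200 208 211 218 227]
 [112 112 111 109  99  76  91 119 139 130  98  87 122 153 170 189 195]
 [115 115 110 114 109  76  90 104 109 103  78  34  23  37  62  88 107]
 [110 109 110 112  92  48  77 101 103  98  65  54  55  31  29  18  20]
 [114 112 112 114  81  27  46  62  72  62  41  78 108  91  72  45  37]
 [113 115 113 112  76  28  24  32  27  29  29
[... 694 characters left out ...]
5 109 117 112  97  83 121 152 171 188 196]
 [105 106 102 102  98  64  88 103 106 103  73  29  26  36  60  85 105]
 [106 103 105 102  83  40  77 107 105  98  58  36  37  23  27  27  32]
 [102 102  91  72  53  23  41  80  72  63  32  53  70  68  70  48  35]
 [104  79  66  65  49  19  38  59  54  41  18  61  78 103 111 107  89]
 [ 87  67  63  69  51  23  35  52  57  33  28  63  78 104 114 114 112]]
[[ 33  37  36]
 [ 40  40  38]
 [ 39  43  41]
 [ 44  43  41]
 [191  89  24]
 [222  94   0]
 [198  79   0]
 [245  40   0]
 [175   2   1]
 [149   9   0]] [[ 27  28  30]
 [119 122 106]
 [233 236 221]
 [249 245 234]
 [254 159   0]
 [253 143   0]
 [200  84   0]
 [163  69   0]
 [ 31  26  24]
 [ 23  17  20]]
```

```bash
python3 - <<'E'
from h import *
import cv2
w=ray('top',258.75,237,.102); d=w[:2]-P[:2]; print('post top cam',w,np.arctan2(d[1],d[0])-np.pi/2-P[2],np.hypot(*d))
w=ray('side',311,189,.102); print('post side',w)
print('tip s7 at z',[ (z,ray('side',316,157.4,z).round(4)) for z in(.117,.13,.135)])
b=vision.camera('top'); c=vision.camera('side'); cv2.imwrite('pics/tn.png',b[:,:,::-1]); cv2.imwrite('pics/sn.png',c[:,:,::-1])
a0=cv2.cvtColor(cv2.imread('pics/side0.png'),cv2.COLOR_BGR2RGB)
d=np.abs(c.astype(int)-a0).sum(2)>90
for r in range(160,210,2): print(r,''.join('#' if v else '.' for v in d[r,285:345]))
E
```

```text
post top cam [0.53487823 0.0270752  0.102     ] 1.4802948040371677 0.07384666097535973
post side [0.53409192 0.0263407  0.102     ]
tip s7 at z [(0.117, array([ 0.5577, -0.1008,  0.117 ])), (0.13, array([ 0.553 , -0.0796,  0.13  ])), (0.135, array([ 0.5511, -0.0714,  0.135 ]))]
160 ..............#######.......................................
162 ............................................................
164 ............................................................
166 ...............................####.........................
168 .............................#####..........................
170 ............................######..........................
172 ..........................########..........................
174 .........................#########..........................
176 .........................#########..........................
178 .........................########...........................
180 .......................########.............................
182 ........................#####...............................
184 ............................................................
186 ............................................................
188 ............................................................
190 ...............#####....#####....####.......................
192 ...###.......######.....#####....###........................
194 ..#####.....########....#####....###........................
196 .#....##..##########....####.....#######....................
198 ##.....######################.......#######.................
200 ##..################################.##########.............
202 ......###############################################.......
204 ........################################################....
206 ........##############################.#####################
208 .......##################################.##################
```

Camera and contact agree on the post to within 4 mm, so the lateral position is right and the fingers simply end about 18 mm above the reported point. Continuing down gently.

Call:
{"method": "send_rows", "body": {
  "motion": "1 0 0 0.1 0; 1 0 0 0.2 0; 1 0 0 0.2 0"
}}

```text
clock: 17.55
eef_pos: [0.5557, -0.0711, 0.0411]
tool_rot: [0.152, 0.988, 0.0, -0.0]
ft_force: [-0.4, 0.7, -0.3]
grip_width: -0.0
grasp_force: 0.0
```

Call:
{"method": "send_rows", "body": {
  "motion": "1 0 0 0.1 0; 1 0 0 0.2 0; 1 0 0 0.2 0"
}}

```text
clock: 17.85
eef_pos: [0.5557, -0.0711, 0.0391]
tool_rot: [0.152, 0.988, -0.0, -0.0]
ft_force: [-0.2, 1.4, -0.3]
grip_width: -0.0
grasp_force: 0.0
```

Call:
{"method": "send_rows", "body": {
  "motion": "1 0 0 0.1 0; 1 0 0 0.2 0; 1 0 0 0.2 0"
}}

```text
clock: 18.15
eef_pos: [0.5559, -0.0712, 0.0373]
tool_rot: [0.152, 0.988, 0.0, 0.0]
ft_force: [-0.1, -0.0, 0.3]
grip_width: 0.0003
grasp_force: 0.4
```

Call:
{"method": "send_rows", "body": {
  "motion": "1 0 0 0.1 0; 1 0 0 0.2 0; 1 0 0 0.2 0"
}}

```text
clock: 18.45
eef_pos: [0.5559, -0.0712, 0.0354]
tool_rot: [0.152, 0.988, -0.0, 0.0]
ft_force: [-0.2, 0.4, 1.9]
grip_width: -0.0002
grasp_force: 0.9
```

Call:
{"method": "send_rows", "body": {
  "motion": "1 0 0 0.1 0; 1 0 0 0.2 0; 1 0 0 0.2 0"
}}

```text
clock: 18.75
eef_pos: [0.5559, -0.0712, 0.0332]
tool_rot: [0.152, 0.988, 0.0, 0.0]
ft_force: [-0.5, -0.4, 2.1]
grip_width: 0.0
grasp_force: 1.3
```

Contact, with force rising softly (about 0.4 N/mm), which is the button. Pressing on.

Call:
{"method": "send_rows", "body": {
  "motion": "1 0 0 0.1 0; 1 0 0 0.2 0; 1 0 0 0.3 0; 1 0 0 0.3 0"
}}

```text
clock: 19.15
eef_pos: [0.5559, -0.0712, 0.0302]
tool_rot: [0.152, 0.988, -0.0, 0.0]
ft_force: [-1.1, -1.1, 3.2]
grip_width: -0.0002
grasp_force: 1.6
```

```bash
python3 - <<'E'
from h import *
status()
a=vision.camera('side'); print(orange(a,(295,165,330,200)), [(d['rect'],round(d['conf'],2)) for d in __import__('workcell').boxes_of('side','hammer')[:1]])
E
```

```text
t 19.15 eef ang q -3.527988723884462 r 0.09307385434427713 F_tool [ 0.71 -1.38 -3.17] w -0.0002381787417289245
(55, (np.int64(308), np.int64(316), np.int64(182), np.int64(189))) [([275.0, 208.8, 28.7, 36.2], 0.69)]
```

The hammer is back at its rest position, so it has fired. Retracting.

Call:
{"method": "send_rows", "body": {
  "motion": "1 0 0 -1 0; 1 0 0 -3 0; 1 0 0 -6 0; 1 0 0 -9 0; 1 0 0 -12 0"
}}

```text
clock: 19.75
eef_pos: [0.5555, -0.0708, 0.1516]
tool_rot: [0.152, 0.988, 0.0, -0.0]
ft_force: [-0.1, -0.1, 0.9]
grip_width: 0.0001
grasp_force: 0.0
```

Call:
{"method": "send_rows", "body": {
  "motion": "1 0 0 0 0; 1 0 0 0 0; 1 0 0 0 0; 1 0 0 0 0; 1 0 0 0 0"
}}

```text
clock: 20.25
eef_pos: [0.555, -0.071, 0.149]
tool_rot: [0.152, 0.988, -0.0, -0.001]
ft_force: [0.6, 0.4, 0.1]
grip_width: 0.0001
grasp_force: 0.0
```

```bash
python3 - <<'E'
from h import *
from workcell import boxes_of
status()
for c in('side','top'):
    a=vision.camera(c)
    for t in('sled','hammer','trigger','bench_timer','marker_1','bottle_100b'): print(c,t,[(np.round(d['rect'],1),round(d['conf'],2)) for d in boxes_of(c,t)[:2]])
print(orange(vision.camera('side'),(295,165,330,200)))
print('sled home',proj('side',rig(P,(.045,.105,.05))),'at +.03',proj('side',rig(P,(.075,.105,.05))),proj('top',rig(P,(.045,.105,.05))),proj('top',rig(P,(.075,.105,.05))))
E
```

```text
t 20.25 eef ang q -3.537473559742387 r 0.09338501446634256 F_tool [-0.43  0.51 -0.09] w 6.150887821561822e-05
side sled [(array([227. , 201.5,  18. ,  23.4]), 0.77)]
side hammer [(array([275. , 207.4,  32.3,  32.7]), 0.88)]
side trigger [(array([312. , 184.4,  14.4,  12. ]), 0.65), (array([273.8, 209.4,  32.3,  32.8]), 0.33)]
side bench_timer [(array([324. , 176.5,  27.8,  19.2]), 0.84)]
side marker_1 [(array([292.6, 166.3,  33.3,  16.4]), 0.6)]
side bottle_100b [(array([221.2, 237.8,  26.7,  44.1]), 0.93)]
top sled [(array([233.1, 146.7,  15. ,  20.4]), 0.68)]
top hammer [(array([244.4, 200.9,  63.2,  20. ]), 0.84), (array([233.2, 145.2,  16.8,  21. ]), 0.36)]
top trigger []
top bench_timer []
top marker_1 [(array([355.4, 179.9,  50.8,  29.5]), 0.77)]
top bottle_100b [(array([176.7, 169.3,  27.7,  25.6]), 0.59)]
(84, (np.int64(308), np.int64(316), np.int64(179), np.int64(189)))
sled home [249.32473541 210.21406703] at +.03 [239.59395402 206.25014957] [225.0197721 175.9735025] [227.31966431 162.995028  ]
```

The sled has gone from (226,181) to (233,147) in the top view, about 70 mm. The hammer is at rest, the trigger is up and the arm is clear.

```bash
python3 -c "
from workcell import workorder
print(workorder.job_done())"
```

```text
the job is handed in; nothing more can be done
None
```

The shock test is done and handed in: the hammer was cocked and held by itself, then released by the trigger, and it drove the sled about 70 mm along its rail (camera estimate); no verdict was returned.

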